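Strip down the hotplate stirrer

ROBOT

A 6-joint arm with a two-finger parallel gripper is mounted at the origin on the work surface. World frame = base frame: x ahead of the robot, y to its left, z up, the work surface at z = 0. Lengths are in mm, angles in rad, forces in N, time in s.
With the tool pointing down it reaches from about 275 to 825 mm from the base axis. Payload 5.2 kg.
Tool frame: the origin (TCP) lies at the very end of the fingers, on their centre line; the grasp point (between the pads) lies 19 mm behind it; z points along the fingers, y is the direction in which the jaws open and shut (so a half turn about z gives the same grasp; the last joint's range is limited). The gripper opens to 93 mm and grips with 3 to 60 N. Pads are 15 mm wide; open, the fingers measure 128 mm over their backs; the gripper's body (75 mm by 188 mm) begins 65 mm behind the grasp point.
Start: joints at [1.073, 0.259, 1.535, -0, 1.348, -0.203], TCP at [159.779, 526.285, 218.653] pointing down, gripper open.
Joint ranges: [-3.14, 3.14], [-0.91, 2.08], [0.19, 2.58], [-1.22, 4.36], [0.22, 2.71], [-3.12, 3.12]. Speed limits (rad/s): [2.57, 2.57, 3.14, 3.14, 3.14, 3.14].

INTERFACE

Orientations are given as [roll, pitch, yaw] about the fixed x, y, z axes, in that order (R = Rz(yaw) Ry(pitch) Rx(roll)).
In Python, from bench import robot gives the robot as it stands. The module is installed in compiled form; this text tells all that it offers. Calls block until the motion is done:
- robot.move_ptp(position, orientation): joint-space move of the TCP to a pose.
- robot.move_linear(position, ori=None, speed=150, f_stop=None): straight line of the TCP; ori=None keeps the orientation; speed is the mean speed in mm/s. With f_stop (N) it stops when the force on the tool has changed by that much, and returns True; else False.
- robot.move_j(angles): joint-space move.
- robot.move_gripper(opening): opening from 0.0 (shut) to 1.0 (fully open); the grip force is fixed at half the most; returns when the fingers have stopped.
- robot.sleep(seconds).
- robot.inverse_kinematics(position, orientation): joint angles nearest the present ones, or None.
- robot.get_image(name): name is "scene" or "top" or "wrist"; returns a dict with "img" (480x640x3 uint8, blue, green, red), "fovy" (degrees; the focal length in pixels is half the picture's height over the tangent of half this angle, whatever the lens; pixels are square), "cx", "cy" (the principal point, pixels), "eye" and "orientation" of the camera in the world. Camera axes: x right, y down, z forward; pixel columns grow to the right and rows downward; lengths in mm; the calibration is good to about 2 mm. The wrist camera is an equidistant fisheye: a pixel r from the principal point sees the ray r / f radians off the axis. A picture is of the moment at which its call begins. There is no depth.
A pose or a line that the arm cannot do raises robot.MotionError and nothing moves.
- robot.hand_in(): hands the job in, once; it reports no verdict.
Readings, each from a call of its own:
- robot.current_t(): time.
- robot.current_qpos(): joint angles.
- robot.current_joint_vel(): joint speeds.
- robot.current_joint_efforts(): joint torques, N m.
- robot.current_tcp_pos(): TCP position.
- robot.current_eef_rot(): TCP orientation.
- robot.current_contact_force(): force on the tool from outside, world axes, zero at the start.
- robot.current_ft_torque(): the same for the moment, N m.
- robot.current_gripper_width(): opening from 0.0 (shut) to 1.0 (fully open).
Only numpy, scipy, OpenCV 4.12 (cv2) and the standard library are available. Lean on these libraries where they do the work, as an engineer would, in place of code of your own. Each camera call takes 0.05 s, during which the arm holds its last target.

TASK

The trial run is over and cold: strip the hotplate stirrer bare, taking the set-up on it apart from the top down, one piece at a time. Put the blue funnel stem-down in the hole of the white funnel stand, set the amber flask down gently, upright, in the empty cork ring, stand the aluminium insert foot-down in the free half of the steel tray, and last put the black holder flat on the middle of the red-brown tile. Keep the amber flask upright and leave the clear flask on the other cork ring undisturbed.

Things in the scene. Friction and masses are not known exactly. Their poses are not given: they have to be found in the camera images.
- funnel_center (a point): Blue plastic powder funnel, the top of the stack, stem down in the neck of the amber flask. 68 mm tall: stem 16 mm diameter and 25 mm long, then a cone widening to 42 mm, which ends 40 mm above the stem's end, then an upright round band of 42 mm diameter and 28 mm high up to the rim (grip it across this band, near the rim). This point is on its axis, 34 mm above the stem's end and 34 mm below the rim; z points along the axis to the rim. 25 g.
- flask_center (a point): Amber glass round flask, second in the stack, its bulb sitting in the bowl of the aluminium insert. 95 mm tall: bulb 51 mm diameter (with a small flat underneath, 20 mm across), topped by a straight neck of 26 mm outside and 20 mm inside diameter that is free from about 47 mm to 95 mm above its bottom (grip here). This point is on its axis half-way up, 47.5 mm above its bottom and 47.5 mm below the rim of the neck; z points up along the neck. About 110 g.
- insert_center (a point): Bare aluminium heating insert, third in the stack, round and stepped, 54 mm tall: foot 48 mm diameter and 28 mm high (it stands loosely in the collar of the black holder, 26 mm deep), above it a head 62 mm diameter and 26 mm high, which stands clear above the collar and has a bowl 48 mm wide and 12 mm deep in its top. Grip it across the head. This point is on its axis half-way up, 27 mm above the underside and 27 mm below the top; z points up. About 0.30 kg.
- holder_center (a point): Black round holder, the lowest piece of the stack, standing on the heating plate of the stirrer: a disc 100 mm diameter and 10 mm thick with an upright collar in its middle, 60 mm outside and 52 mm inside diameter, 26 mm high (36 mm in all). Grip it across the outside of the collar once the insert is out, fingertips just above the disc. This point is on its axis, 18 mm above the underside (half-way up); z points up. About 0.28 kg.
- stirrer_plate (a point): Hotplate stirrer, fixed, white housing 130 mm wide, 205 mm long, with two black knobs on the front towards the robot and a white square heating plate, 128 mm a side, 90 mm above the bench. This point is the middle of the heating plate's top. The stack stands on it (within 10 mm of the middle).
- stand_hole (a point): White plastic funnel stand, fixed: a square top plate of 90 mm a side and 8 mm thick with a round hole of 33 mm diameter through its middle, carried on two side panels. This point is the middle of the hole at the plate's top face, 70 mm above the bench. The seated funnel hangs with the lower edge of its band on the plate, its centre point 6 mm below the plate's top face and its rim 28 mm above it.
- ring_top (a point): Empty cork ring, fixed, low: 80 mm outside and 38 mm inside diameter, 22 mm high. This point is the middle of the hole at the height of its top face. The flask's bulb rests in the hole, its bottom about 8.5 mm below the ring's top face.
- tray_free (a point): Shallow steel tray, fixed, 206 mm by 108 mm with walls 16 mm high and 3 mm thick, parted across by a low wall into two halves, each about 98 mm by 102 mm inside. The half nearer the robot already holds another aluminium insert, a fixture of the tray with a small bore, standing 57 mm high; the farther half is free. This point is the middle of the floor of the free half, 3 mm above the bench; the x axis points away from the other half.
- tile_top (a point): Red-brown square ceramic tile, fixed, flat on the bench, 130 mm a side and 8 mm thick. This point is the middle of its top face.
- flask_b_center (a point): Clear glass round flask with a red stopper, 124 mm tall with stopper, bulb 64 mm diameter, standing in another cork ring (90 mm diameter) behind the places: leave it alone. This point is on its axis half-way up.
Mind the look-alikes: they are no part of the job. Leave any green look-alike of the part that bears flask_center alone. Leave any turquoise look-alike of the part that bears insert_center alone.

How it is judged (in metres and radians):
On the way, in this order (a step that is already met when the one before it is completed fails the run):
1. the funnel hangs in the hole of the stand (horizontal distance between funnel_center and stand_hole below 0.008 m and z of funnel_center in the frame of stand_hole between -0.012 and 0.001 m and angle between funnel_center's own z axis and vertical below 0.15 rad), for 0.2 s.
2. the amber flask stands upright in the empty cork ring (horizontal distance between flask_center and ring_top below 0.01 m and z of flask_center in the frame of ring_top between 0.034 and 0.047 m and angle between flask_center's own z axis and vertical below 0.2 rad), for 0.2 s.
3. the insert stands in the free half of the tray (horizontal distance between insert_center and tray_free below 0.034 m and z of insert_center in the frame of tray_free between 0.022 and 0.032 m and angle between insert_center's own z axis and vertical below 0.1 rad), for 0.2 s.
4. the holder lies flat on the middle of the tile (horizontal distance between holder_center and tile_top below 0.018 m and z of holder_center in the frame of tile_top between 0.013 and 0.023 m and angle between holder_center's own z axis and vertical below 0.1 rad), for 0.2 s.
At the end, for the whole second after the job is handed in: Funnel hangs upright in the stand (8 mm off centre at most), flask upright in the empty ring (10 mm), insert upright on the floor of the tray's free half (34 mm), holder flat on the tile (18 mm off its middle); all released and at rest; the clear flask within 20 mm of its start (all of step 1 and all of step 2 and all of step 3 and all of step 4 and linear speed of each of funnel, flask, insert, holder below 0.02 m/s and angular speed of each of funnel, flask, insert, holder below 0.3 rad/s and distance of flask_b_center from where it was at the start of the episode below 0.02 m); the robot touches nothing.
It fails at once if the clear flask on the other cork ring is disturbed (moved more than 20 mm) (distance of flask_b_center from where it was at the start of the episode above 0.02 m).
It fails at once if the amber flask is tipped by more than 0.6 rad (angle between flask_center's own z axis and vertical above 0.6 rad).
It fails at once if the amber flask is let fall (faster than 0.4 m/s while out of the fingers: a drop of more than about 10 mm) (linear speed of flask above 0.4 m/s and contact force between the fingers and flask below 0.1 N).
It also fails if it takes over 128 s, if anything falls off the work surface, if the arm or the gripper's body presses on something with over 40 N, if the wrist force passes 120 N, or if a joint passes its speed limit or range.

## Working session

There is one attempt and no reset: what is moved stays moved. The work goes in short steps, each a Python script; the robot and the scene stay as the last script left them, time stands still between calls to the robot, and variables do not carry over. Pictures are saved under pics/ and viewed, and the job is handed in when it is done.

```bash
mkdir -p pics; cat > h.py <<'E'
import numpy as np, cv2
from bench import robot
def snap(name,fn,crop=None,scale=1):
    d=robot.get_image(name); im=d['img']
    np.savez(''+fn+'.npz',**{k:np.array(v) for k,v in d.items()})
    if crop: 
        x0,y0,x1,y1=crop; im=im[y0:y1,x0:x1]
    if scale!=1: im=cv2.resize(im,None,fx=scale,fy=scale,interpolation=cv2.INTER_CUBIC)
    cv2.imwrite('pics/'+fn+'.png',im); return d
E
python3 - <<'E'
from h import *
for n in ['scene','top','wrist']:
    d=snap(n,n+'0'); print(n,d['fovy'],d['cx'],d['cy'],d['eye'],d['orientation'])
print(robot.current_t(),robot.current_eef_rot())
E
```

```text
scene 50.67119532216999 321.66296532054236 242.6218862378582 [1474.69635626 -271.60856952 1079.33353958] [-2.30261595 -0.01587801  1.21851023]
top 44.125693539631186 319.90738288872194 238.0029790434687 [ 323.82966736   62.93327475 1521.42885604] [-2.97435518  0.00611705 -1.55868154]
wrist 65.70646984690485 324.66755533185517 240.78774826016246 [ 78.76864275 550.1383267  383.72660567] [2.83915602e+00 1.78994215e-03 1.27675665e+00]
0.15 [-3.14020703e+00 -2.51238091e-04  2.84681322e+00]
```

View pics/scene0.png

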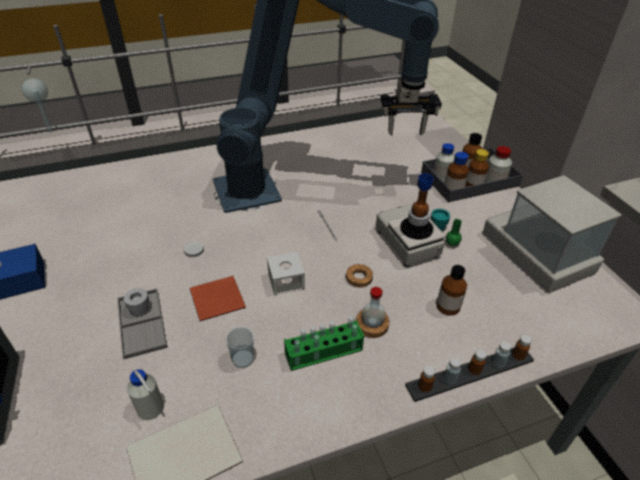

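View pics/top0.png

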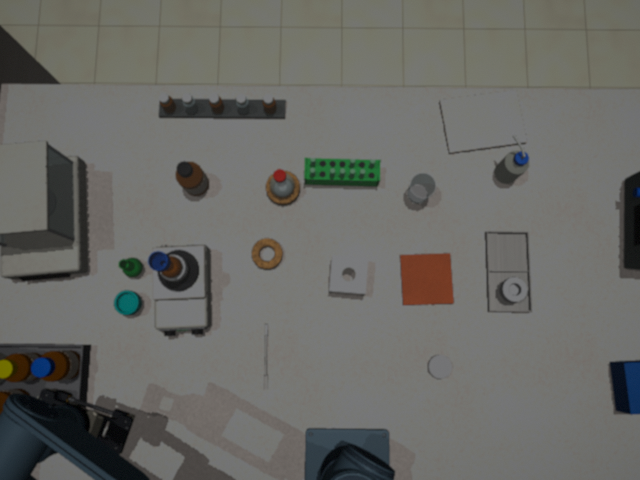

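View pics/wrist0.png

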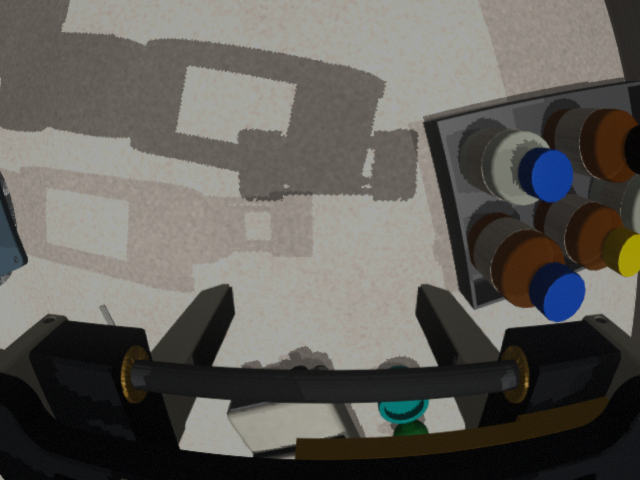

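```bash
python3 - <<'E'
import cv2
a=cv2.imread('pics/top0.png');b=cv2.imread('pics/scene0.png')
def c(im,n,x0,y0,x1,y1,s): cv2.imwrite('pics/%s.png'%n,cv2.resize(im[y0:y1,x0:x1],None,fx=s,fy=s,interpolation=cv2.INTER_CUBIC))
c(a,'c1',100,230,230,350,6)
c(a,'c2',240,230,370,310,6)
c(a,'c3',390,220,540,320,5)
c(b,'c4',370,170,480,270,6)
c(b,'c5',110,250,250,360,5)
c(b,'c6',260,240,410,340,5)
E
```

```text
(no output)
```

View pics/c1.png

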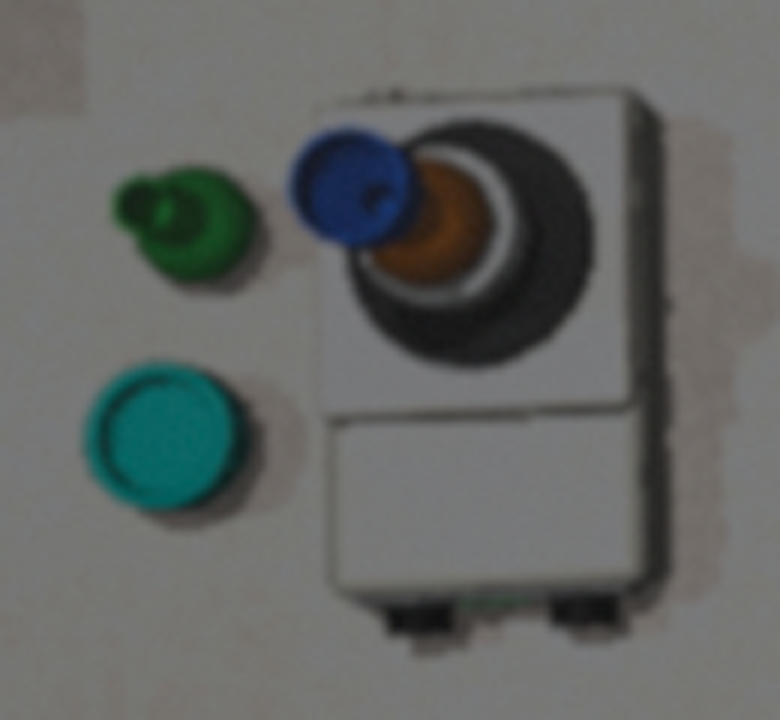

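View pics/c2.png

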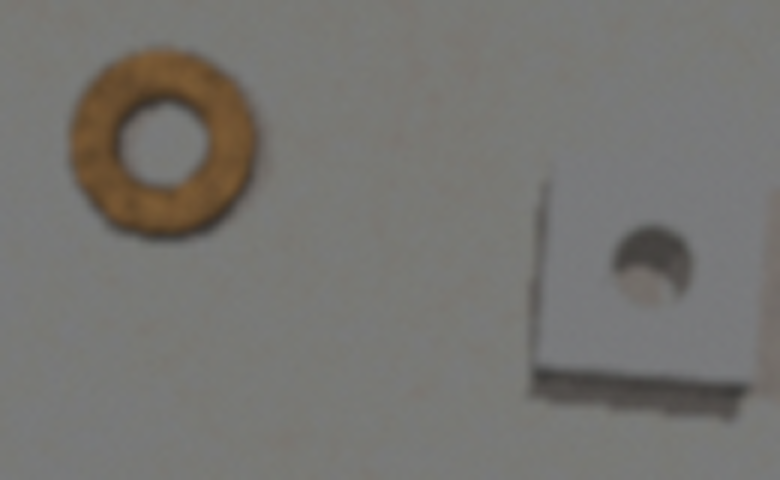

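View pics/c3.png

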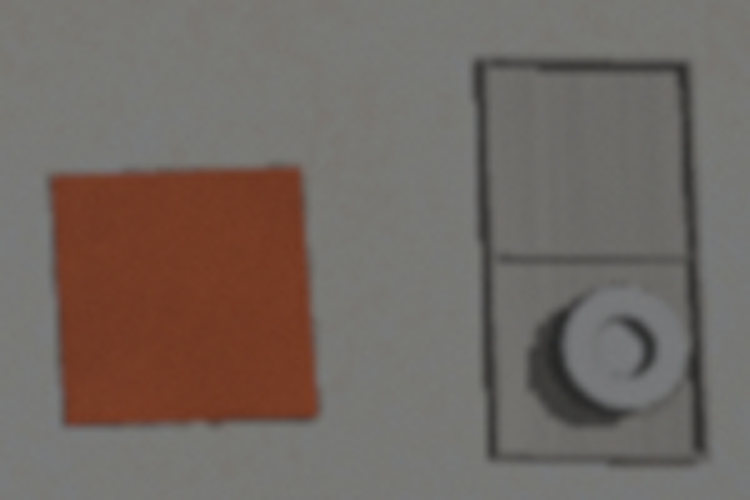

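View pics/c4.png

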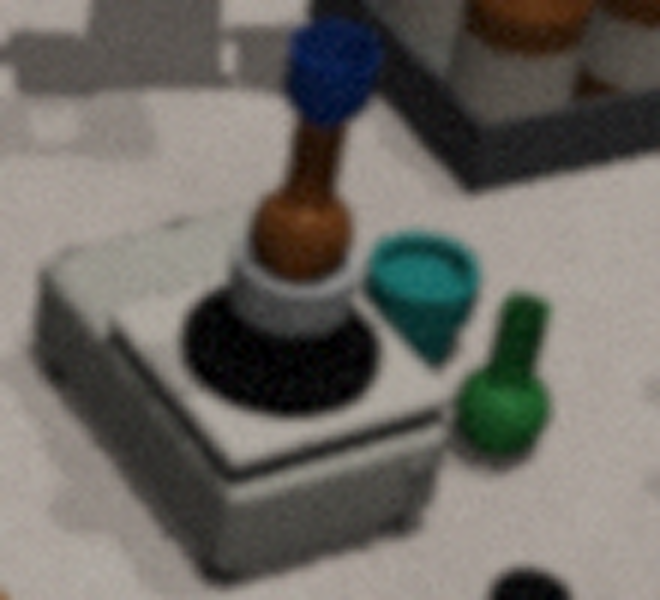

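View pics/c5.png

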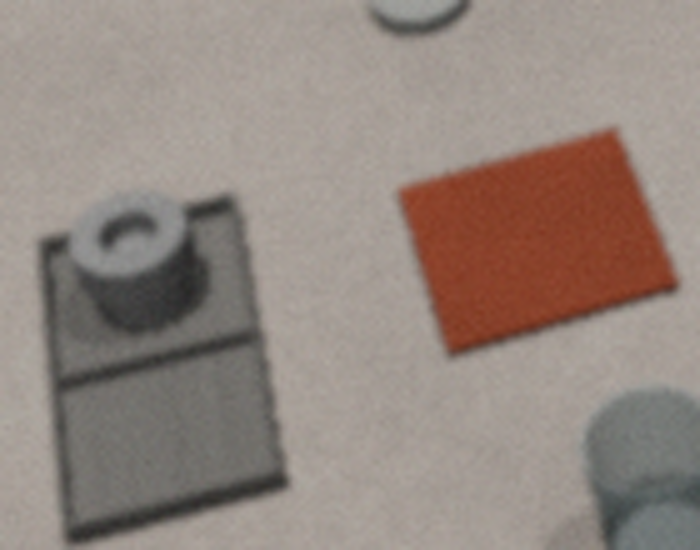

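View pics/c6.png

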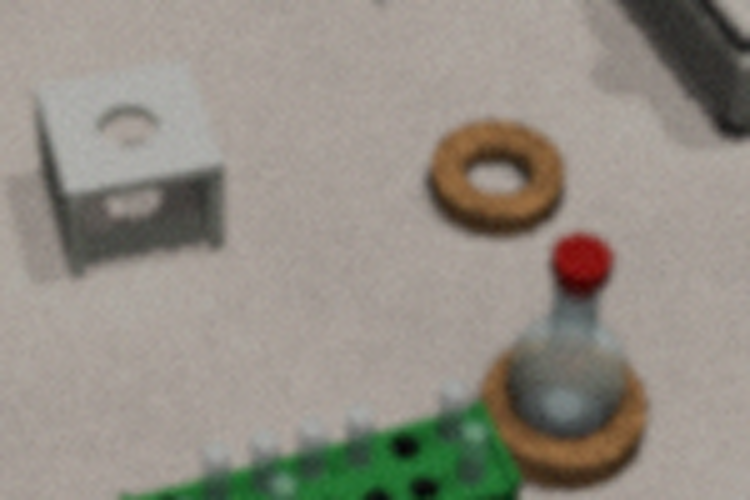

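```bash
cat >> h.py <<'E'
from scipy.spatial.transform import Rotation as Rn
from scipy.optimize import least_squares
def cam(fn):
    return dict(np.load(''+fn+'.npz'))
def ray(d,u,v,fish=False):
    f=240/np.tan(np.radians(float(d['fovy']))/2); x=u-float(d['cx']); y=v-float(d['cy'])
    if fish:
        r=np.hypot(x,y); t=r/f; c=np.array([np.sin(t)*x/max(r,1e-9),np.sin(t)*y/max(r,1e-9),np.cos(t)])
    else: c=np.array([x/f,y/f,1])
    c=Rn.from_euler('xyz',d['orientation']).as_matrix()@c
    return d['eye'],c/np.linalg.norm(c)
def onz(d,u,v,z,fish=False):
    o,r=ray(d,u,v,fish); return o+r*(z-o[2])/r[2]
def tri(*rs):
    A=sum(np.eye(3)-np.outer(r,r) for o,r in rs); b=sum((np.eye(3)-np.outer(r,r))@o for o,r in rs)
    p=np.linalg.solve(A,b); return p,[np.linalg.norm(np.cross(p-o,r)) for o,r in rs]
def cp(x0,y0,s,X,Y): return x0+(X+.5)/s-.5, y0+(Y+.5)/s-.5
E
python3 - <<'E'
from h import *
np.set_printoptions(precision=1,suppress=True)
T=cam('top0');S=cam('scene0')
def t(c,X,Y,z): return onz(T,*cp(*c,X,Y),z)
def s(c,X,Y,z): return onz(S,*cp(*c,X,Y),z)
c1=(100,230,6);c2=(240,230,6);c3=(390,220,5);c4=(370,170,6);c5=(110,250,5);c6=(260,240,5)
print('funnel',t(c1,351,186,278),s(c4,336,45,278)); print('tri',tri(ray(T,*cp(*c1,351,186)),ray(S,*cp(*c4,336,45))))
print('insert',t(c1,434,225,154),s(c4,298,268,154))
print('holder',t(c1,470,243,100),s(c4,282,348,100))
for p in [(325,105),(625,92),(635,405),(328,415)]: print('plate',t(c1,*p,90))
print('ring',t(c2,163,143,22),s(c6,497,170,22))
print('hole',t(c2,653,266,70),s(c6,129,125,70))
a=np.mean([t(c3,*p,8) for p in [(50,176),(300,167),(318,416),(66,424)]],0)
b=np.mean([s(c5,*p,8) for p in [(400,188),(617,130),(678,285),(452,352)]],0); print('tile',a,b)
print([t(c3,*p,8) for p in [(50,176),(300,167),(318,416),(66,424)]])
print('tray T',[t(c3,*p,16) for p in [(476,62),(688,63),(705,458),(490,460)]])
print('tray S',[s(c5,*p,16) for p in [(70,528),(287,475),(235,197),(40,240)]])
E
```

```text
funnel [481.3 415.5 278. ] [480.6 415.2 278. ]
tri (array([481.1, 415.1, 278.4]), [np.float64(0.24796339370302684), np.float64(0.24796339370301101)])
insert [482.1 417.5 154. ] [489.9 410.6 154. ]
holder [481.3 416.6 100. ] [486.8 412.  100. ]
plate [538.3 481.3  90. ]
plate [545. 359.  90.]
plate [417.7 349.2  90. ]
plate [412.2 472.7  90. ]
ring [535.3 210.7  22. ] [538.8 206.8  22. ]
hole [479.9   3.6  70. ] [479.2   1.8  70. ]
tile [ 476.9 -198.3    8. ] [ 478.3 -200.9    8. ]
[array([ 537.6, -130.6,    8. ]), array([ 543.7, -259.5,    8. ]), array([ 415.9, -265.5,    8. ]), array([ 410.4, -137.5,    8. ])]
tray T [array([ 598.2, -349.7,   16. ]), array([ 598.9, -458.8,   16. ]), array([ 396.7, -458. ,   16. ]), array([ 394.4, -349.8,   16. ])]
tray S [array([ 601.8, -460. ,   16. ]), array([ 604.9, -354.1,   16. ]), array([ 400.1, -356.3,   16. ]), array([ 397.5, -461.6,   16. ])]
```

```bash
python3 - <<'E'
from h import *
np.set_printoptions(precision=2,suppress=True)
for n,p in dict(stackhi=(481,415.5,380),stack=(481,415.5,104),hole=(479.6,2.8,76),ring=(537,209,70),tray=(550,-405,25),tile=(477.6,-199.5,20),trayhi=(550,-405,200)).items():
    for y in (0,np.pi): print(n,y,robot.inverse_kinematics(list(p),[np.pi,0,y]))
E
```

```text
stackhi 0 [ 0.54  0.38  0.99 -0.    1.78  2.11]
stackhi 3.141592653589793 [ 0.54  0.38  0.99  0.    1.78 -1.03]
stack 0 [ 0.54  0.5   1.47 -0.    1.17  2.11]
stack 3.141592653589793 [ 0.54  0.5   1.47  0.    1.17 -1.03]
hole 0 [-0.23  0.29  1.89 -0.    0.97  1.34]
hole 3.141592653589793 [-0.23  0.29  1.89  0.    0.97 -1.8 ]
ring 0 [ 0.18  0.44  1.66 -0.    1.04  1.75]
ring 3.141592653589793 [ 0.18  0.44  1.66  0.    1.04 -1.39]
tray 0 [-0.8   0.66  1.4  -0.    1.08  0.77]
tray 3.141592653589793 [-0.8   0.66  1.4   0.    1.08 -2.37]
tile 0 [-0.61  0.42  1.85 -0.    0.87  0.96]
tile 3.141592653589793 [-0.61  0.42  1.85  0.    0.87 -2.18]
trayhi 0 [-0.8   0.51  1.2  -0.    1.43  0.77]
trayhi 3.141592653589793 [-0.8   0.51  1.2   0.    1.43 -2.37]
```

```bash
python3 - <<'E'
from h import *
O=[np.pi,0,np.pi]
robot.move_ptp([481,415.3,340],O)
print(robot.current_t(),robot.current_tcp_pos())
d=snap('wrist','w1'); snap('top','t1',(100,200,260,320),5);snap('scene','s1',(350,130,500,250),5)
print(d['eye'],d['orientation'])
E
```

```text
1.5 [480.0264925  415.85506014 339.56714972]
[395.69377285 415.53542702 505.44722288] [2.83995390e+00 1.94432949e-05 1.57225498e+00]
```

View pics/w1.png

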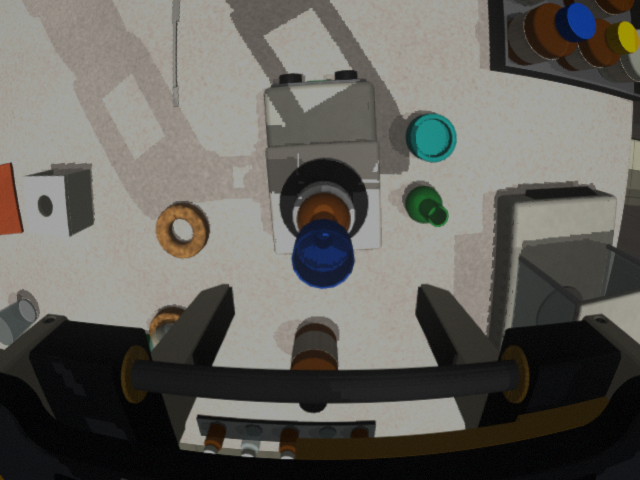

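View pics/s1.png

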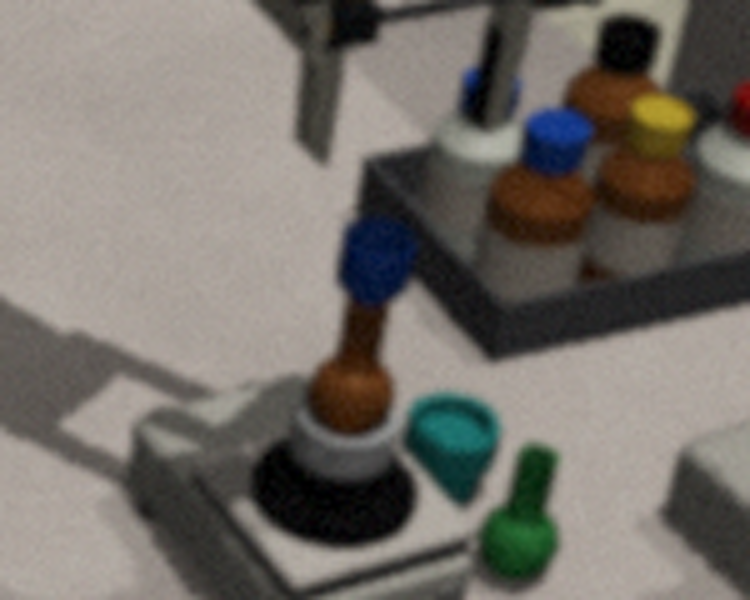

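```bash
python3 - <<'E'
from h import *
np.set_printoptions(precision=1,suppress=True)
W=cam('w1');im=W['img']
def c(n,x0,y0,x1,y1,s): cv2.imwrite('pics/%s.png'%n,cv2.resize(im[y0:y1,x0:x1],None,fx=s,fy=s,interpolation=cv2.INTER_CUBIC))
c('w1a',250,150,400,290,5);c('w1b',10,150,220,270,3.5 if 0 else 3)
E
```

```text
(no output)
```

View pics/w1a.png

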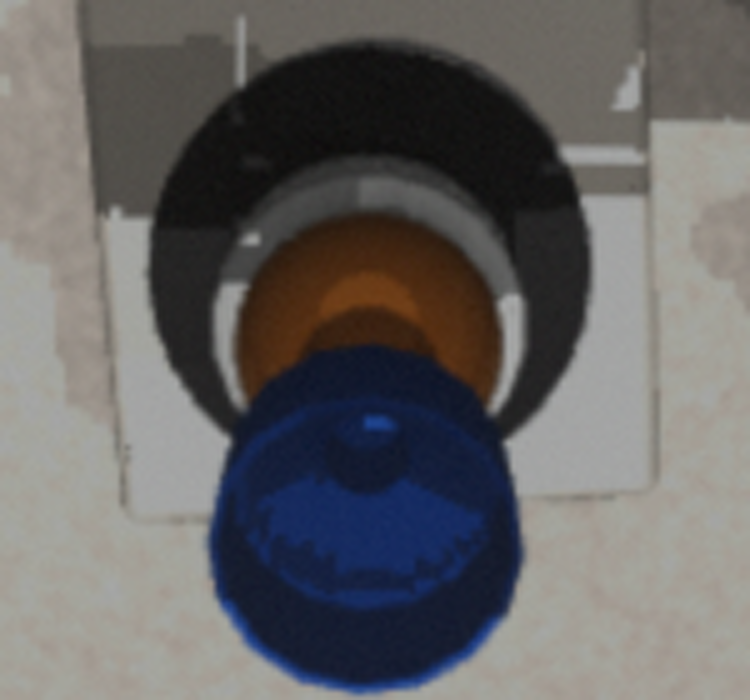

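View pics/w1b.png

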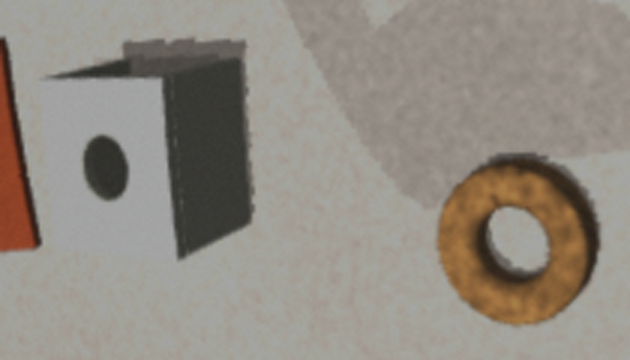

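```bash
python3 - <<'E'
from h import *
np.set_printoptions(precision=1,suppress=True)
W=cam('w1')
print('rim',onz(W,*cp(250,150,5,366,545),278,True))
print('rimL,R',onz(W,*cp(250,150,5,210,540),278,True),onz(W,*cp(250,150,5,522,540),278,True))
print('rim near,far',onz(W,*cp(250,150,5,366,398),278,True),onz(W,*cp(250,150,5,366,692),278,True))
print('holder',onz(W,*cp(250,150,5,371,255),100,True),onz(W,*cp(250,150,5,371,40),100,True))
print('hole',onz(W,*cp(10,150,3,106,166),70,True))
print('ring',onz(W,*cp(10,150,3,517,240),22,True))
E
```

```text
rim [478.6 414.4 278. ]
rimL,R [478.  394.1 278. ] [477.9 434.8 278. ]
rim near,far [458.8 414.4 278. ] [499.6 414.4 278. ]
holder [475.1 414.7 100. ] [427.3 414.6 100. ]
hole [476.4   2.3  70. ]
ring [529.9 213.1  22. ]
```

```bash
python3 - <<'E'
from h import *
np.set_printoptions(precision=1,suppress=True)
print(robot.current_tcp_pos())
r=robot.move_linear([480,415,257],speed=80,f_stop=8); print(r,robot.current_tcp_pos(),robot.current_contact_force())
robot.move_gripper(0.40); print(robot.current_gripper_width(),robot.current_contact_force())
robot.sleep(.2)
snap('wrist','w2',(200,200,450,400),3)
print(robot.current_t(),robot.current_tcp_pos())
E
```

```text
[479.8 416.1 339.7]
False [480.3 415.2 257.7] [ 0.7 -0.4  0.2]
0.44427058569172134 [-0.3  0.  -0.6]
3.95 [480. 415. 257.]
```

View pics/w2.png

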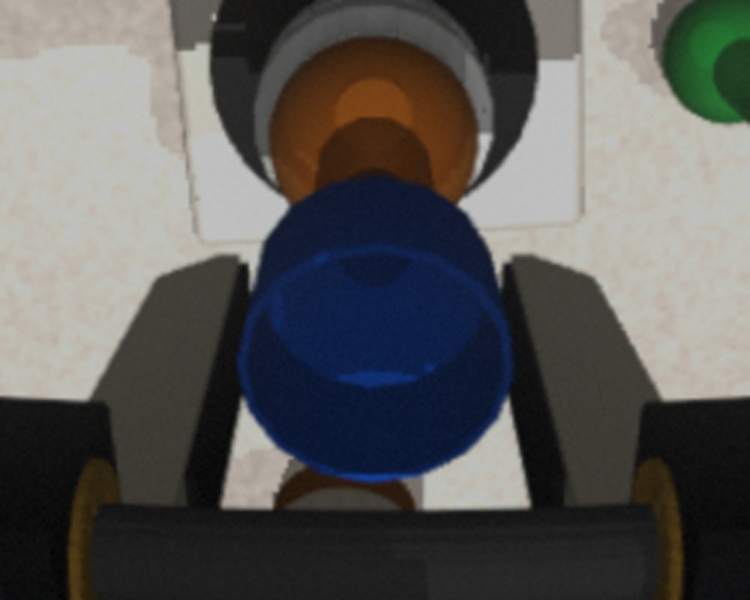

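```bash
python3 - <<'E'
from h import *
np.set_printoptions(precision=1,suppress=True)
robot.move_gripper(0.2)
robot.move_linear([480,415,335],speed=80)
robot.sleep(.1)
snap('wrist','w3',(200,100,450,400),2);print(robot.current_gripper_width(),robot.current_contact_force())
robot.move_linear([478.5,2.6,200],speed=250)
robot.sleep(.2)
d=snap('wrist','w4',(150,100,470,400),2.5)
d=snap('scene','s4',(220,180,370,300),5)
print(robot.current_t(),robot.current_tcp_pos())
E
```

```text
0.44591486023178684 [-0.2  0.9 -0.5]
7.625 [478.6   3.  200.1]
```

View pics/w3.png

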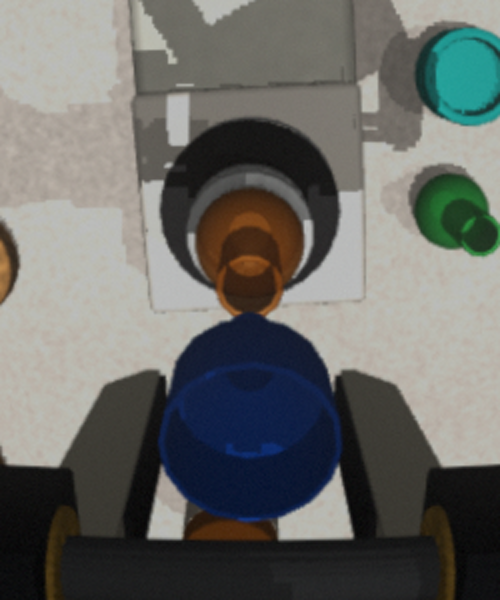

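View pics/w4.png

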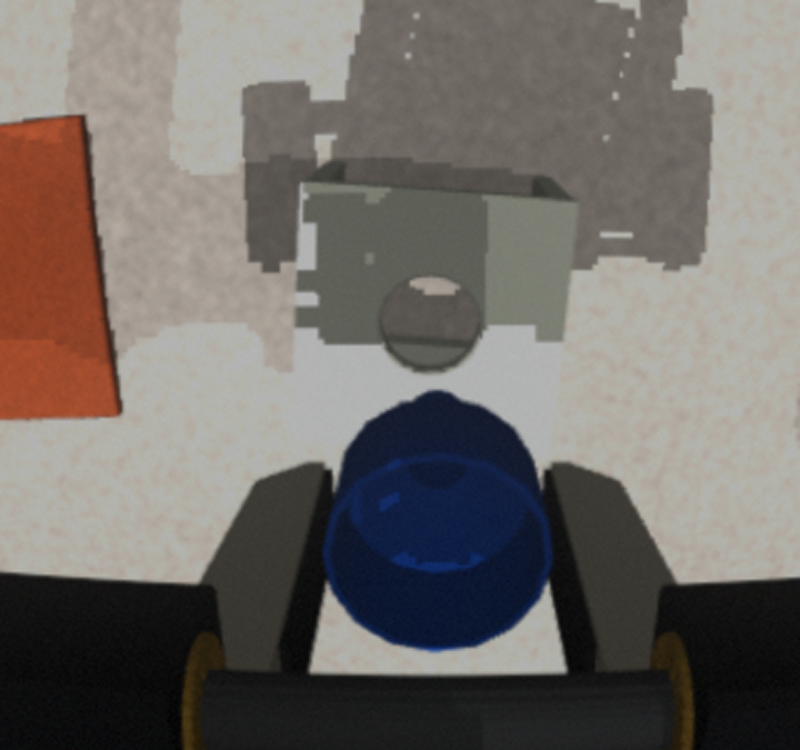

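View pics/s4.png

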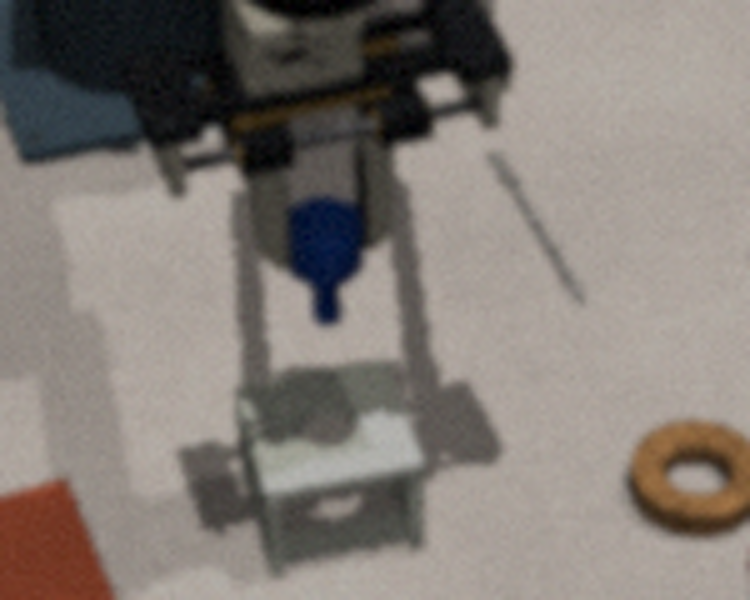

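```bash
python3 - <<'E'
from h import *
np.set_printoptions(precision=1,suppress=True)
W=cam('w4');c=(150,100,2.5)
print('hole',onz(W,*cp(*c,431,323),70,True))
print('rim',onz(W,*cp(*c,437,549),221,True), [onz(W,*cp(*c,437,y),221,True)[0] for y in (452,650)])
E
```

```text
hole [476.3   0.9  70. ]
rim [475.9   2.9 221. ] [np.float64(457.0108348096873), np.float64(498.16924441205794)]
```

```bash
python3 - <<'E'
from h import *
np.set_printoptions(precision=1,suppress=True)
robot.move_linear([478,1.5,118],speed=150)
robot.sleep(.2)
print(robot.current_contact_force())
r=robot.move_linear([478,1.5,77],speed=30,f_stop=4); robot.sleep(.2)
print(r,robot.current_tcp_pos(),robot.current_contact_force())
d=snap('scene','s5',(220,180,370,300),5); snap('wrist','w5',(150,100,470,400),2.5)
print(robot.current_t())
E
```

```text
[-0.2  0.  -0.4]
True [477.8   1.5  77.7] [ 0.2 -0.3  5.9]
10.0917
```

View pics/s5.png

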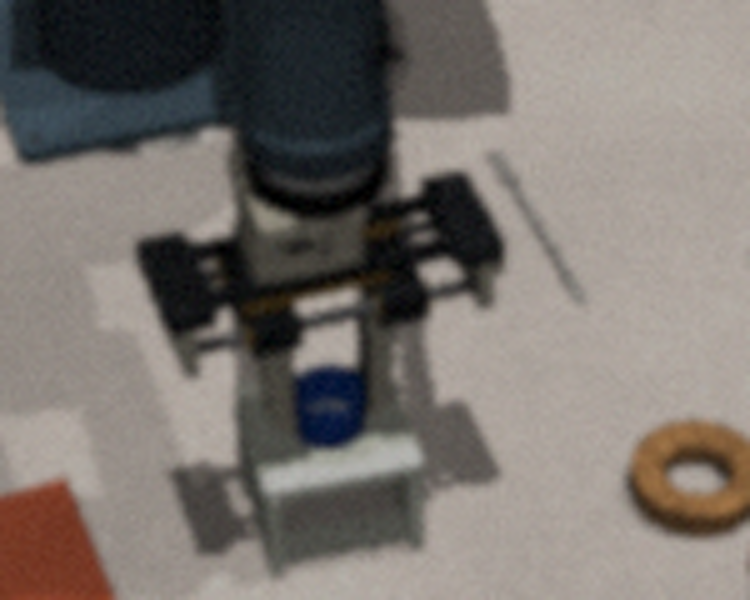

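View pics/w5.png

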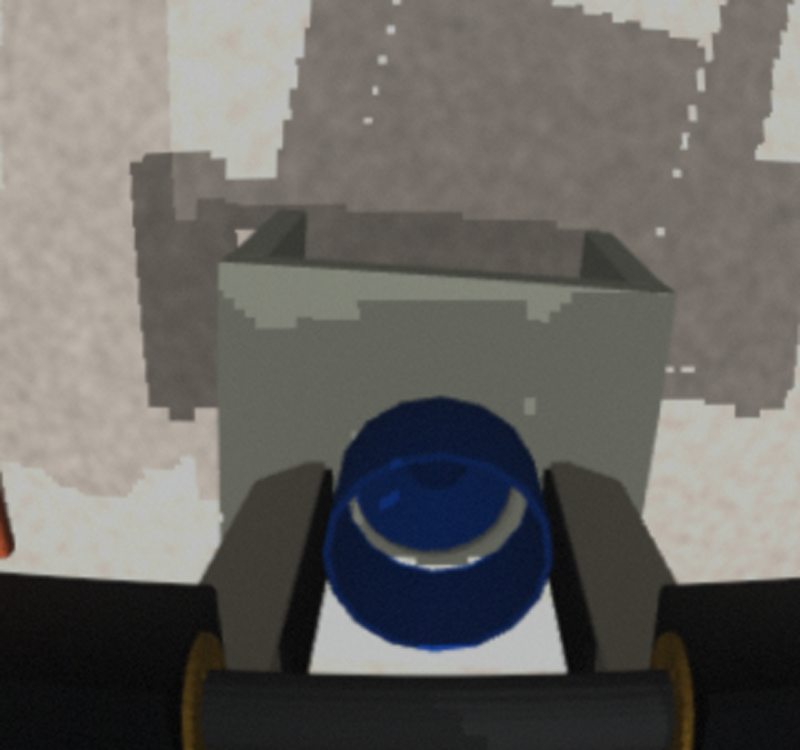

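```bash
python3 - <<'E'
from h import *
np.set_printoptions(precision=1,suppress=True)
robot.move_gripper(0.75); robot.sleep(.3)
robot.move_linear([478,1.5,150],speed=80); robot.sleep(.2)
snap('wrist','w6',(150,100,470,400),2.5);snap('top','t6',(300,230,400,310),7)
print(robot.current_t())
E
```

```text
12.4333
```

View pics/w6.png

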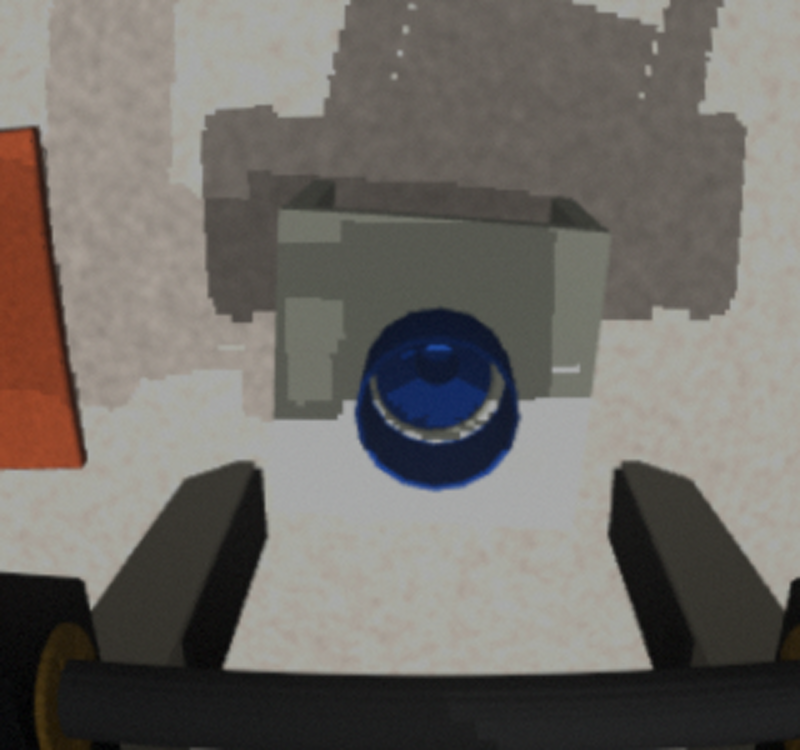

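View pics/t6.png

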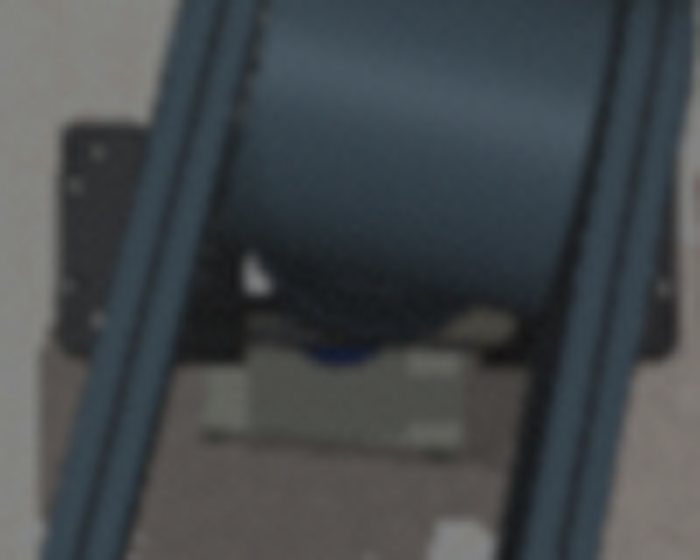

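```bash
python3 - <<'E'
from h import *
np.set_printoptions(precision=1,suppress=True)
robot.move_linear([480,415,300],speed=250); robot.sleep(.2)
print(robot.current_tcp_pos())
snap('wrist','w7',(200,140,450,340),3);snap('top','t7',(240,220,370,310),6)
print(robot.current_t())
E
```

```text
[480.1 414.4 299.9]
14.6417
```

View pics/w7.png

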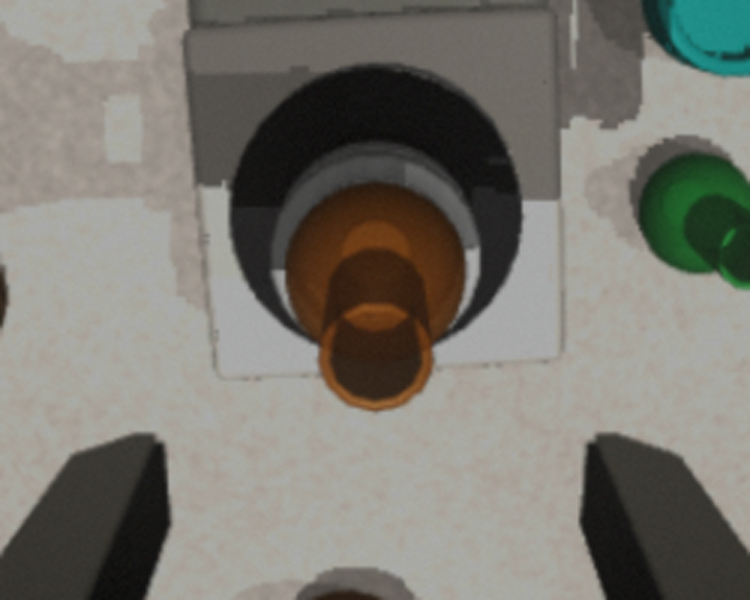

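View pics/t7.png

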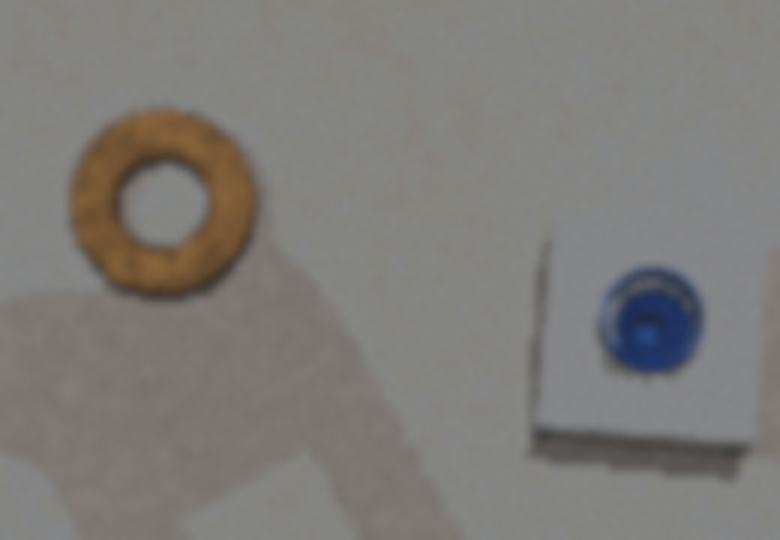

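```bash
python3 - <<'E'
from h import *
np.set_printoptions(precision=1,suppress=True)
T=cam('t7');W=cam('w7')
print('funnel rim',onz(T,*cp(240,220,6,651,319),98))
c=(200,140,3)
print('neck rim',onz(W,*cp(*c,376,357),237,True),[onz(W,*cp(*c,x,357),237,True)[1] for x in (320,433)],[onz(W,*cp(*c,376,y),237,True)[0] for y in (304,410)])
print('disc',onz(W,*cp(*c,376,210),100,True),[onz(W,*cp(*c,x,210),100,True)[1] for x in (229,522)],onz(W,*cp(*c,376,64),100,True))
print('insert top',[onz(W,*cp(*c,x,255),154,True)[1] for x in (271,481)],onz(W,*cp(*c,376,143),154,True))
E
```

```text
funnel rim [479.7   5.5  98. ]
neck rim [479.2 414.4 237. ] [np.float64(402.1618553574914), np.float64(426.8623147378862)] [np.float64(467.07661631540117), np.float64(491.7415256680568)]
disc [476.5 414.6 100. ] [np.float64(364.9546292469151), np.float64(463.8686971781237)] [427.4 414.6 100. ]
insert top [np.float64(384.05417111499935), np.float64(444.964802630342)] [445.2 414.5 154. ]
```

```bash
python3 - <<'E'
from h import *
np.set_printoptions(precision=1,suppress=True)
r=robot.move_linear([480,414.8,203],speed=80,f_stop=8); robot.sleep(.2);print(r,robot.current_tcp_pos(),robot.current_contact_force())
robot.move_gripper(0.1); robot.sleep(.2); print(robot.current_gripper_width(),robot.current_contact_force())
robot.move_linear([480,414.8,225],speed=40); robot.sleep(.2); print(robot.current_gripper_width(),robot.current_contact_force(),robot.current_t())
snap('wrist','w8',(200,140,450,400),2.5);snap('scene','s8',(350,120,500,250),5)
E
```

```text
False [480.2 414.9 203.5] [ 0.3 -0.9  0.9]
0.26619331622005066 [ 0.1 -0.2 -0.6]
0.2682720328604045 [ 0.6 -0.3 -1.9] 18.0917
```

View pics/w8.png

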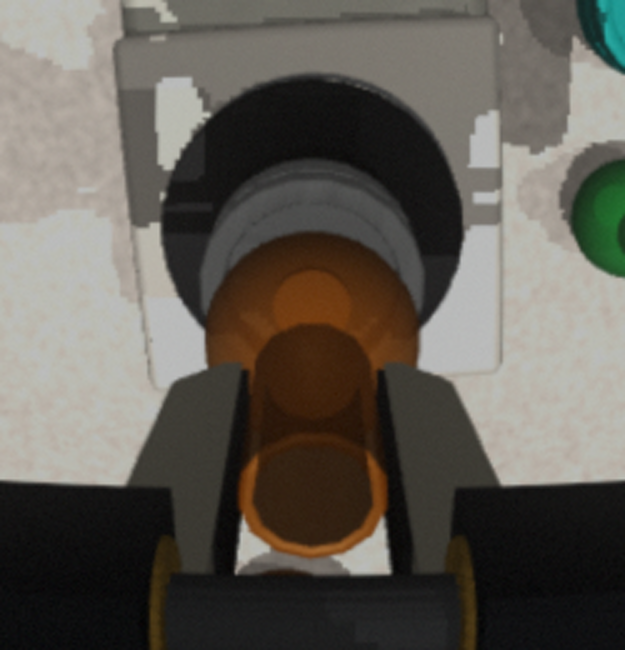

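View pics/s8.png

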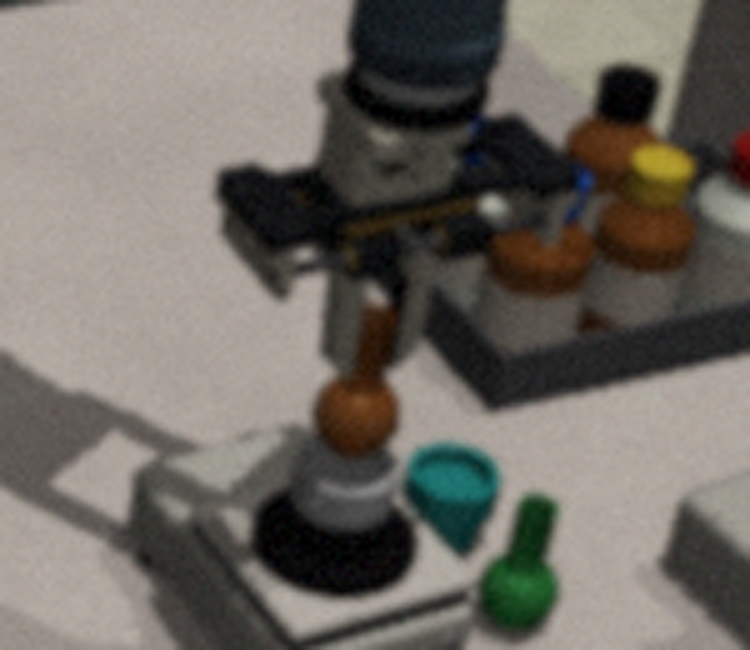

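```bash
python3 - <<'E'
from h import *
np.set_printoptions(precision=1,suppress=True)
robot.move_linear([480,414.8,250],speed=80)
robot.move_linear([534.5,210,180],speed=150); robot.sleep(.3)
print(robot.current_tcp_pos(),robot.current_contact_force(),robot.current_t())
snap('wrist','w9',(150,100,470,400),2.5);snap('scene','s9',(290,180,440,340),4); snap('top','t9')
E
```

```text
[534.4 210.4 180.1] [ 0.8  0.1 -0.7] 20.6
```

View pics/w9.png

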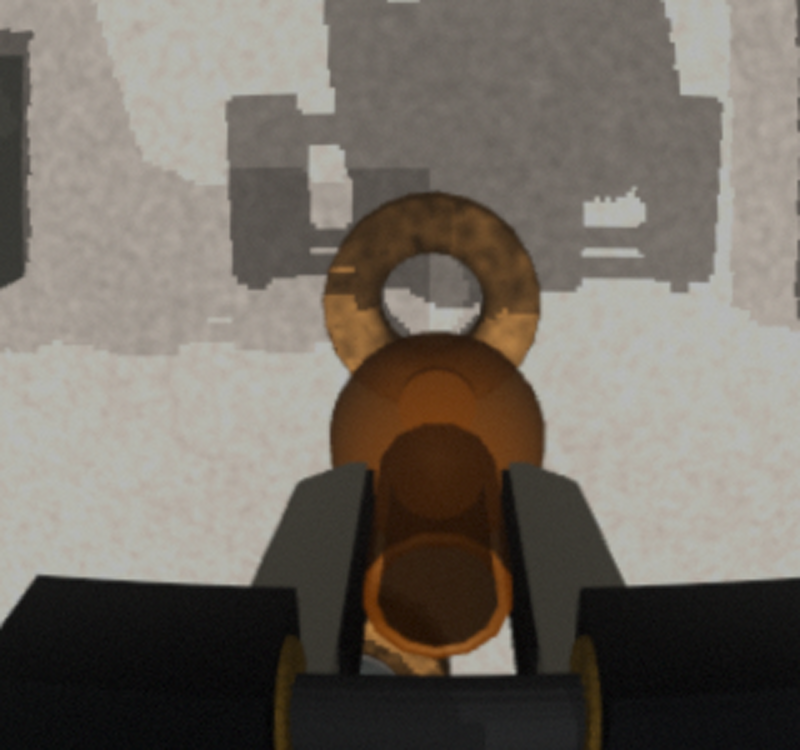

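View pics/s9.png

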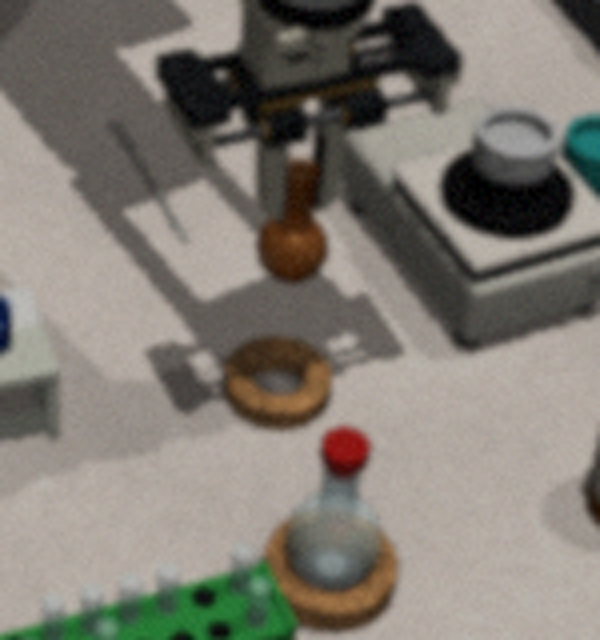

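```bash
python3 - <<'E'
from h import *
np.set_printoptions(precision=1,suppress=True)
W=cam('w9');c=(150,100,2.5);S=cam('s9')
q=lambda x,y,z:onz(W,*cp(*c,x,y),z,True)
print('ring near pt',q(432,192,22),'L,R',q(324,298,22)[1],q(540,298,22)[1], 'hole near',q(433,251,22),q(383,295,22)[1],q(483,295,22)[1])
print('neck',q(438,595,214),q(438,534,214),q(438,656,214),q(364,595,214)[1],q(512,595,214)[1])
print('bulb L,R', q(331,435,111)[1],q(545,435,111)[1])
q=lambda x,y,z:onz(S,*cp(290,180,4,x,y),z)
print('scene ring outer top ellipse', q(278,371,22), [q(x,371,22) for x in (225,331)],q(278,339,22))
E
```

```text
ring near pt [491.8 208.3  22. ] L,R 169.3561187932676 247.24826238091336 hole near [513.  208.7  22. ] 190.72827545372473 226.63255824474373
neck [533.3 210.3 214. ] [521.7 210.2 214. ] [545.9 210.3 214. ] 197.9397772714262 222.56518822330904
bulb L,R 181.04830377402195 239.75252506317833
scene ring outer top ellipse [534.3 209.2  22. ] [array([521.4, 172.4,  22. ]), array([547.1, 246. ,  22. ])] [503.4 222.5  22. ]
```

```bash
python3 - <<'E'
from h import *
np.set_printoptions(precision=1,suppress=True)
robot.move_linear([534,209.2,100],speed=80); robot.sleep(.2)
print(robot.current_contact_force())
r=robot.move_linear([534,209.2,73],speed=20,f_stop=3); robot.sleep(.2)
print(r,robot.current_tcp_pos(),robot.current_contact_force(),robot.current_t())
snap('wrist','w10',(150,100,470,400),2.5);snap('scene','s10',(290,180,440,340),4)
E
```

```text
[-0.3  0.6 -1.1]
True [534.  209.   74.2] [ 0.9 -0.5  5.5] 23.475
```

View pics/w10.png

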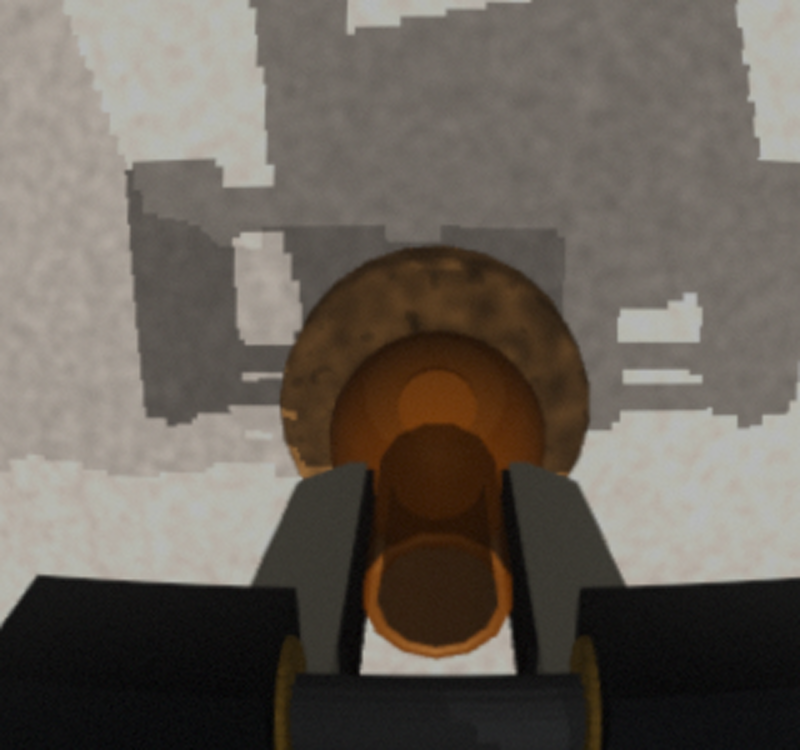

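View pics/s10.png

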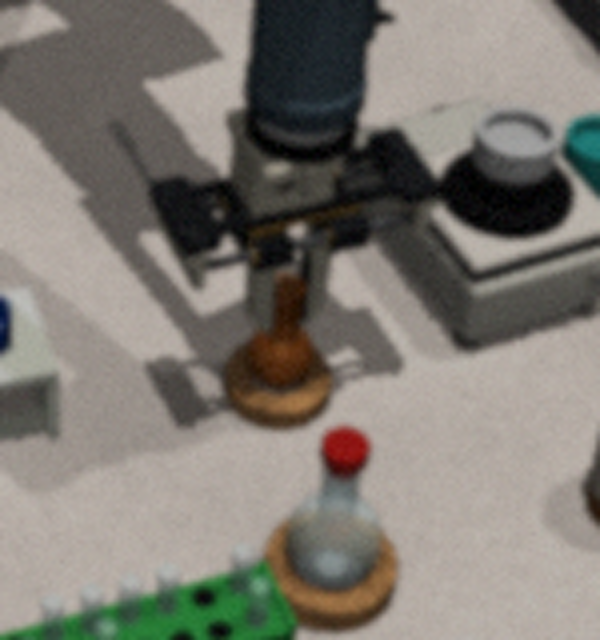

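```bash
python3 - <<'E'
from h import *
np.set_printoptions(precision=1,suppress=True)
robot.move_gripper(0.65); robot.sleep(.3)
robot.move_linear([534,209.2,160],speed=80)
robot.move_gripper(1.0)
robot.move_linear([480,414.8,240],speed=200); robot.sleep(.3)
print(robot.current_tcp_pos(),robot.current_t())
snap('wrist','w11',(200,100,450,300),3);snap('scene','s11',(290,180,440,340),4);snap('top','t11',(240,220,370,310),6)
E
```

```text
[480.3 414.2 239.9] 28.1833
```

View pics/w11.png

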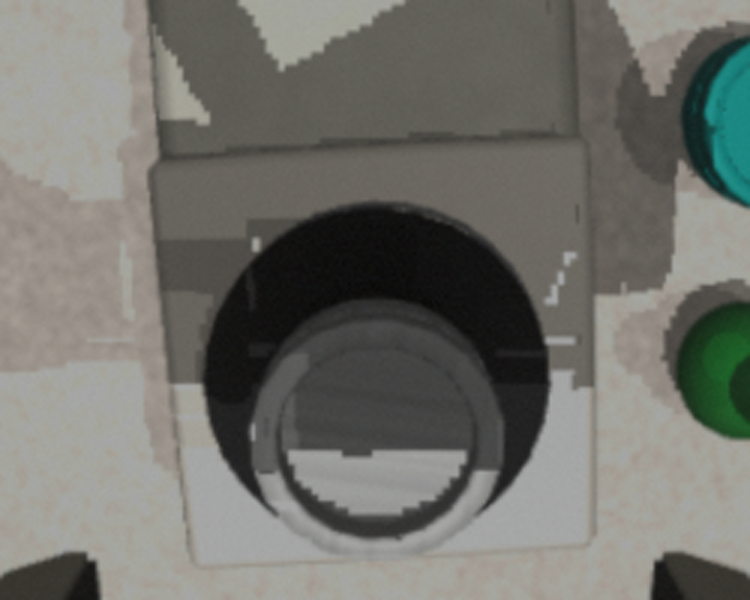

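View pics/s11.png

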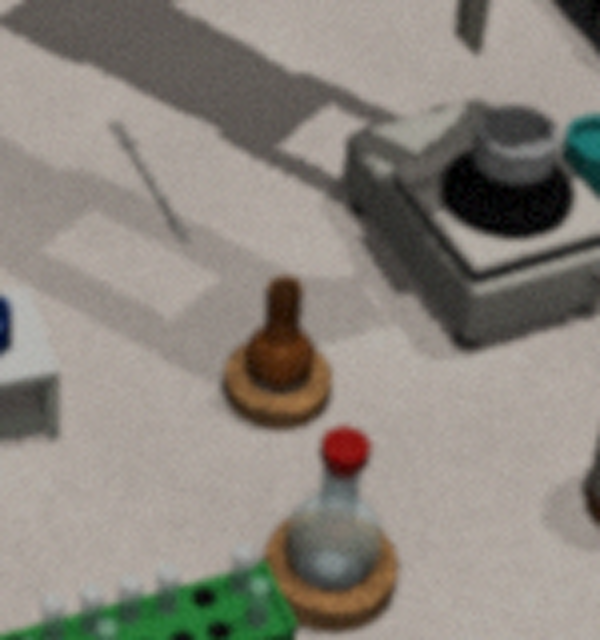

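View pics/t11.png

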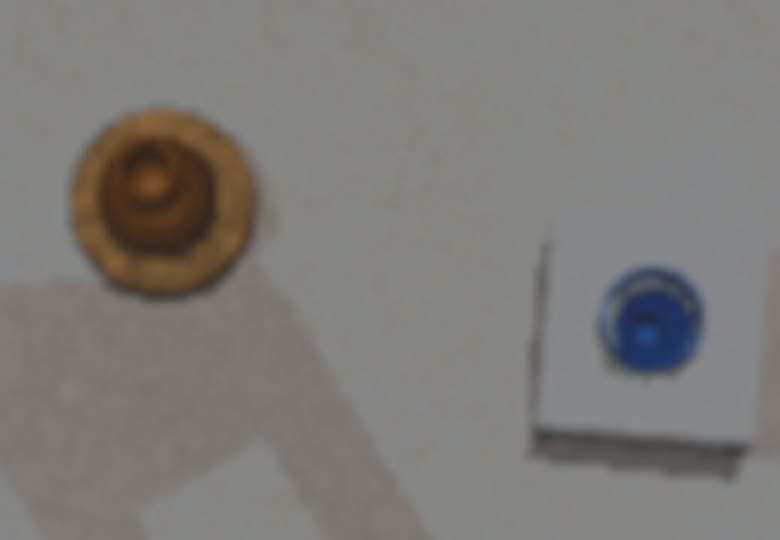

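```bash
python3 - <<'E'
from h import *
np.set_printoptions(precision=1,suppress=True)
W=cam('w11');c=(200,100,3)
q=lambda x,y,z:onz(W,*cp(*c,x,y),z,True)
print('insert',q(250,430,154),q(504,430,154),q(377,553,154),q(377,318,154))
r=robot.move_linear([479.5,414.7,124],speed=80,f_stop=8); robot.sleep(.2)
print(r,robot.current_tcp_pos(),robot.current_contact_force())
if not r:
    robot.move_gripper(0.3); robot.sleep(.2); print(robot.current_gripper_width(),robot.current_contact_force())
snap('wrist','w12',(150,100,470,400),2.5); print(robot.current_t())
E
```

```text
insert [475.6 384.2 154. ] [475.6 444.7 154. ] [507.4 414.5 154. ] [448.5 414.4 154. ]
False [479.6 414.8 124.4] [-0.6 -0.3 -0. ]
0.6573934819547662 [-1.  -0.9  0.4]
31.0
```

View pics/w12.png

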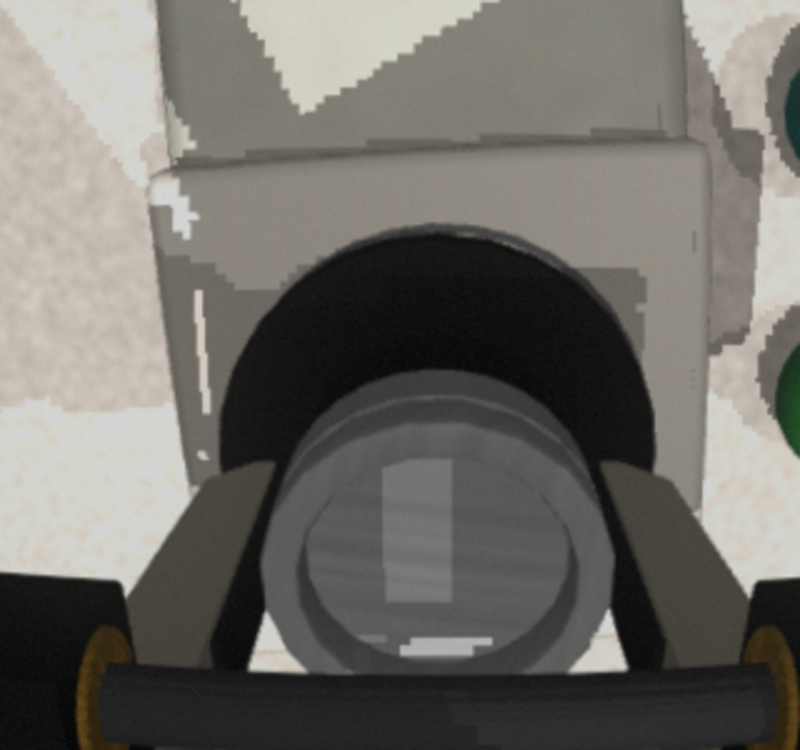

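```bash
python3 - <<'E'
from h import *
np.set_printoptions(precision=1,suppress=True)
robot.move_linear([479.5,414.7,175],speed=50); robot.sleep(.2)
print(robot.current_gripper_width(),robot.current_contact_force(),robot.current_t())
snap('wrist','w13',(150,100,470,400),2.5);snap('scene','s13',(350,120,500,250),5)
E
```

```text
0.6583166856720175 [ 1.   0.1 -2.6] 32.3667
```

View pics/w13.png

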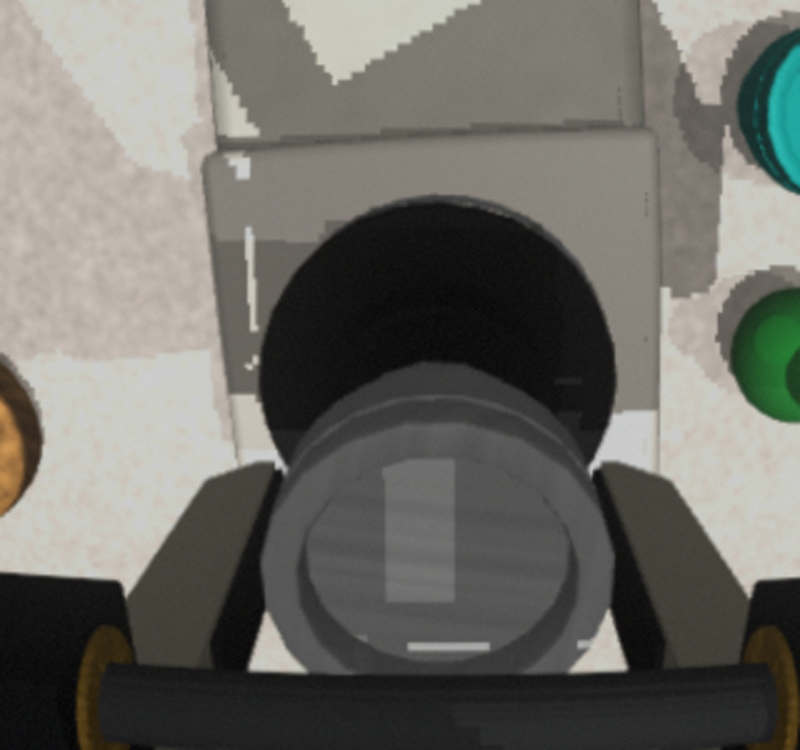

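View pics/s13.png

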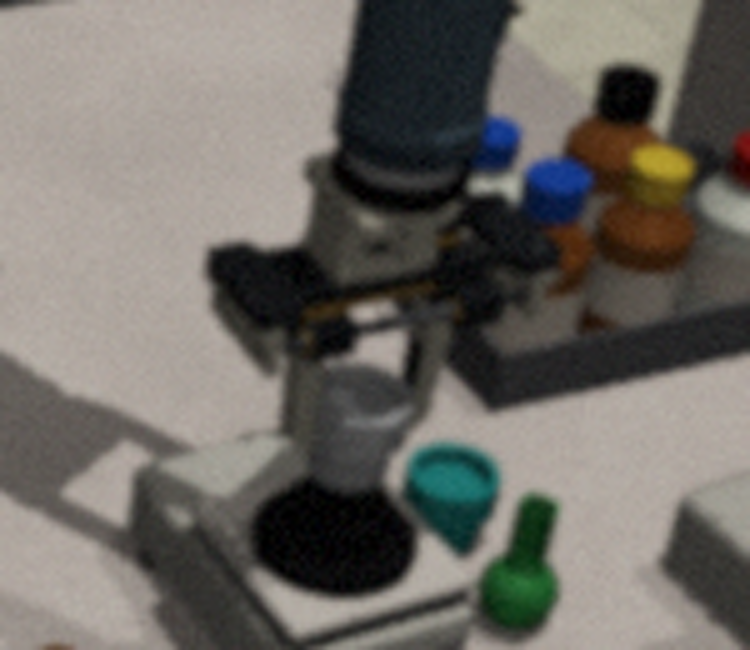

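```bash
python3 - <<'E'
from h import *
np.set_printoptions(precision=1,suppress=True)
robot.move_linear([479.5,414.7,250],speed=120)
robot.move_linear([550,-405,220],speed=220)
robot.move_linear([550,-405,130],speed=150); robot.sleep(.3)
print(robot.current_tcp_pos(),robot.current_gripper_width(),robot.current_t())
snap('wrist','w14');snap('scene','s14',(100,230,260,370),5)
E
```

```text
[ 550.3 -405.3  131. ] 0.6600752071758069 38.1833
```

View pics/w14.png

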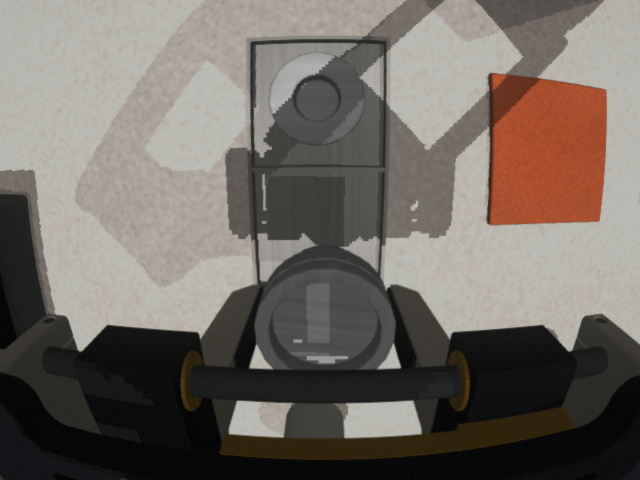

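View pics/s14.png

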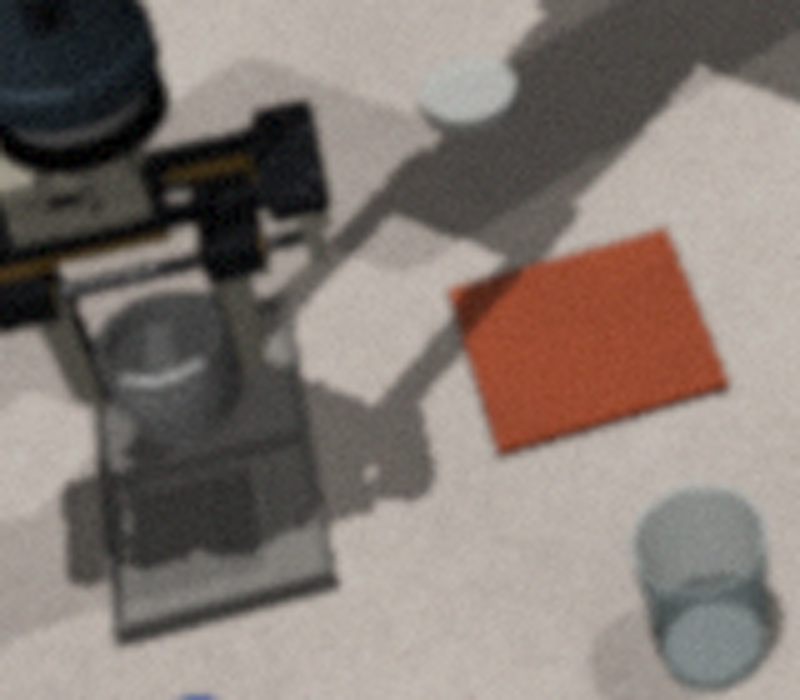

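```bash
python3 - <<'E'
from h import *
np.set_printoptions(precision=1,suppress=True)
W=cam('w14')
q=lambda x,y,z:onz(W,x,y,z,True)
print('div',q(252,168,12),q(383,168,12),'sides',q(256,220,16),q(380,220,16),'corners',q(249,40,16),q(388,40,16))
print('bottle',q(315,400,60))
t=cam('top0');print(onz(t,*cp(390,220,5,500,258),12),onz(t,*cp(390,220,5,690,260),12))
E
```

```text
div [ 495.3 -462.1   12. ] [ 495.5 -360.7   12. ] sides [ 536.1 -459.8   16. ] [ 536.  -362.3   16. ] corners [ 395.2 -462.7   16. ] [ 395.8 -358.4   16. ]
bottle [ 677.6 -413.5   60. ]
[ 497.3 -359.6   12. ] [ 497.3 -456.5   12. ]
```

```bash
python3 - <<'E'
from h import *
np.set_printoptions(precision=1,suppress=True)
robot.move_linear([549.5,-407.5,50],speed=100); robot.sleep(.2)
print(robot.current_contact_force())
r=robot.move_linear([549.5,-407.5,25],speed=20,f_stop=4); robot.sleep(.2)
print(r,robot.current_tcp_pos(),robot.current_contact_force())
robot.move_gripper(1.0); robot.sleep(.3)
robot.move_linear([549.5,-407.5,150],speed=100); robot.sleep(.2)
snap('wrist','w15'); print(robot.current_t())
E
```

```text
[ 0.3  0.4 -2.7]
True [ 549.4 -407.4   26.9] [-0.5 -0.4  6. ]
43.3417
```

View pics/w15.png

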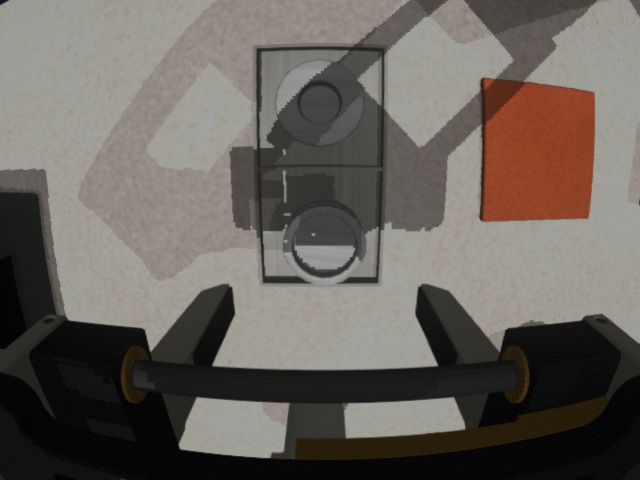

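```bash
python3 - <<'E'
from h import *
np.set_printoptions(precision=1,suppress=True)
robot.move_linear([549.5,-407.5,220],speed=200)
robot.move_linear([479.5,414.5,220],speed=230); robot.sleep(.3)
print(robot.current_tcp_pos(),robot.current_t())
snap('wrist','w16',(200,100,450,350),3);snap('top','t16',(380,210,540,320),5)
E
```

```text
[479.6 414.4 220. ] 47.875
```

View pics/w16.png

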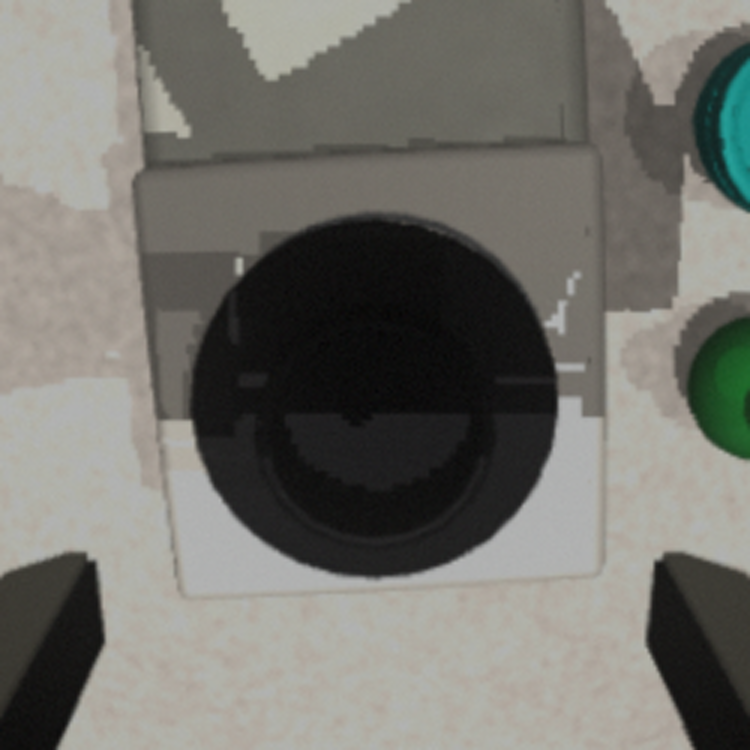

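View pics/t16.png

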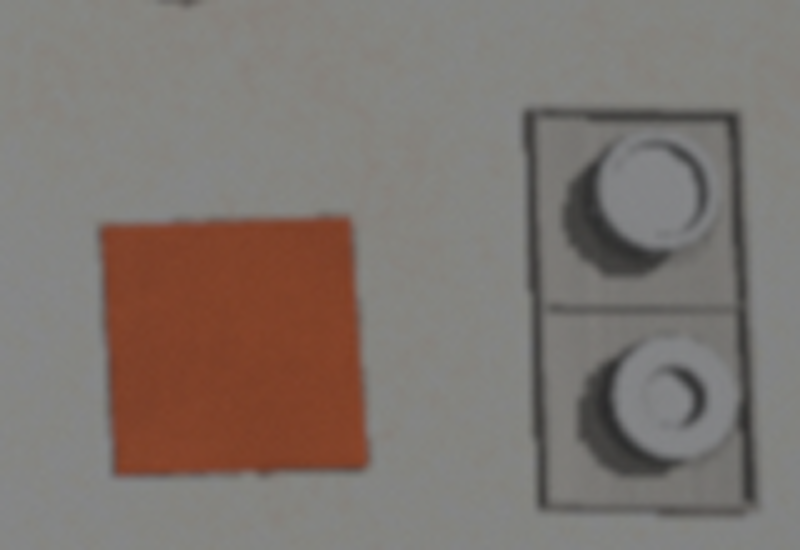

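```bash
python3 - <<'E'
from h import *
np.set_printoptions(precision=1,suppress=True)
W=cam('w16');c=(200,100,3)
q=lambda x,y,z:onz(W,*cp(*c,x,y),z,True)
print('disc',q(191,395,100),q(557,395,100),q(374,577,100),q(374,213,100))
robot.move_linear([479,414.5,125],speed=120)
r=robot.move_linear([479,414.5,104],speed=50,f_stop=6); robot.sleep(.2)
print(r,robot.current_tcp_pos(),robot.current_contact_force())
robot.move_gripper(0.3); robot.sleep(.2); print(robot.current_gripper_width(),robot.current_contact_force())
robot.move_linear([479,414.5,150],speed=50); robot.sleep(.2)
print(robot.current_gripper_width(),robot.current_contact_force(),robot.current_t())
snap('wrist','w17',(150,100,470,400),2.5);snap('scene','s17',(350,120,500,250),5)
E
```

```text
disc [475.4 365.1 100. ] [475.4 463.5 100. ] [528.7 414.3 100. ] [426.9 414.3 100. ]
False [479.2 414.6 104.3] [-0.3  0.1 -0.6]
0.6185119468698521 [-0.2 -0.   1.2]
0.6122992607922056 [ 0.4 -0.2 -2.1] 51.8083
```

View pics/w17.png

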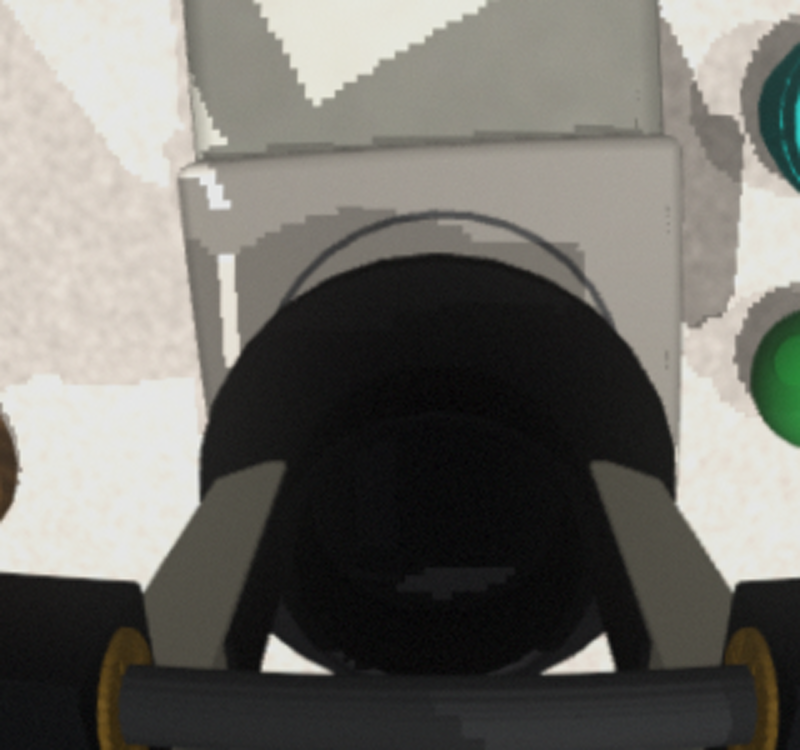

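View pics/s17.png

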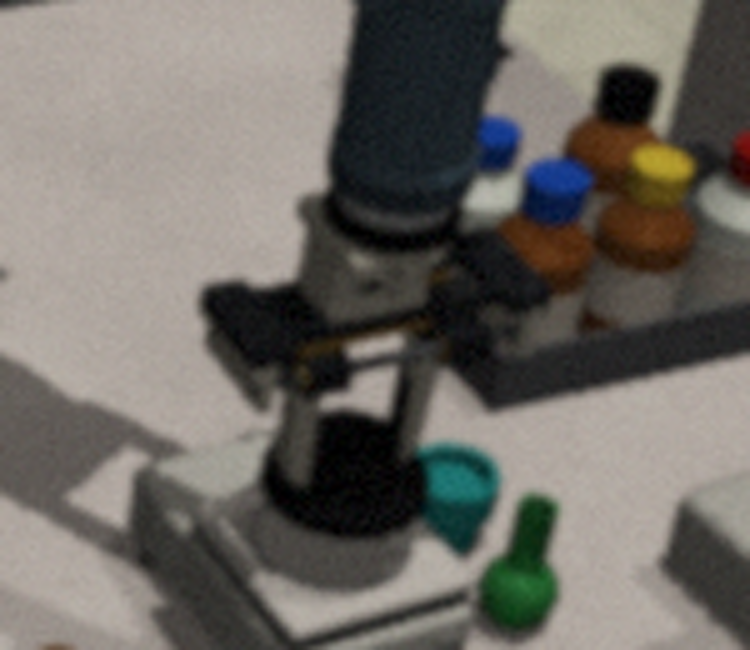

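```bash
python3 - <<'E'
from h import *
np.set_printoptions(precision=1,suppress=True)
print(robot.current_gripper_width()); robot.sleep(.5); print(robot.current_gripper_width(),robot.current_contact_force())
d=snap('wrist','w18'); im=cv2.resize(d['img'][180:380,220:430],None,fx=3.5,fy=3)
cv2.imwrite('pics/w18e.png',np.clip(im.astype(float)*3,0,255).astype(np.uint8))
d=snap('scene','s18'); im=cv2.resize(d['img'][180:250,380:450],None,fx=8,fy=8,interpolation=2)
cv2.imwrite('pics/s18e.png',np.clip(im.astype(float)*2,0,255).astype(np.uint8))
E
```

```text
0.6176184676695277
0.6175147651730047 [-0.4  0.3 -3.1]
```

View pics/w18e.png

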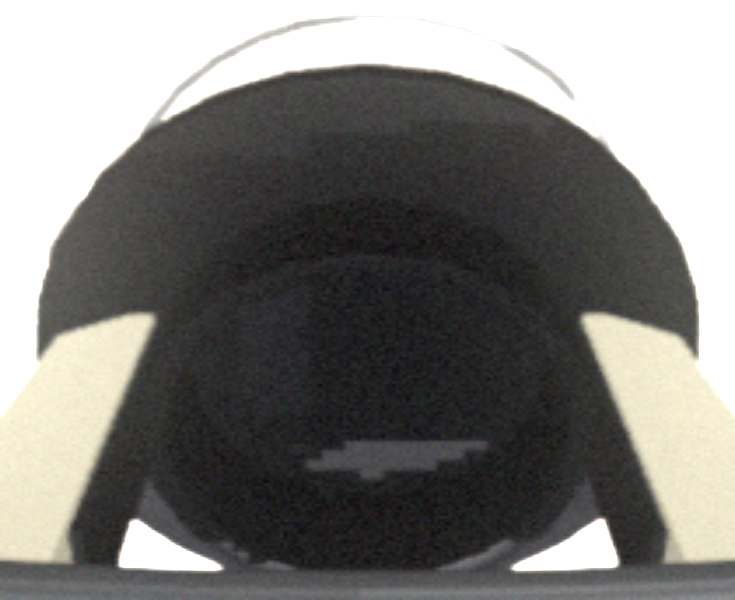

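View pics/s18e.png

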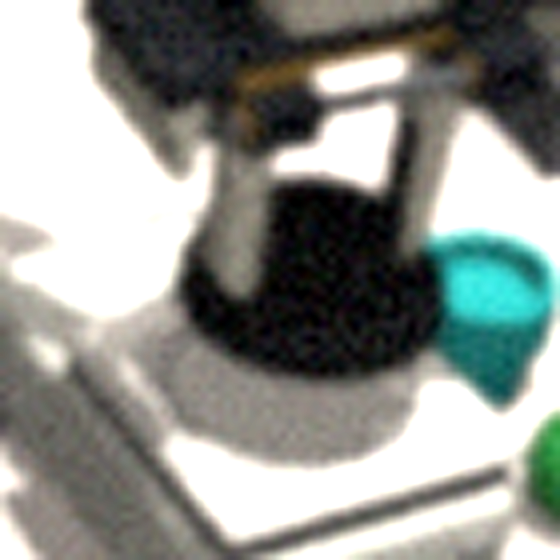

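```bash
python3 - <<'E'
from h import *
np.set_printoptions(precision=1,suppress=True)
robot.move_linear([479,414.5,210],speed=120)
robot.move_linear([477,-200,180],speed=200)
robot.move_linear([477,-200,80],speed=120); robot.sleep(.3)
print(robot.current_tcp_pos(),robot.current_gripper_width(),robot.current_t())
snap('wrist','w19');snap('scene','s19',(150,200,310,340),5)
E
```

```text
[ 477.3 -200.2   80.5] 0.6164180834130325 57.6667
```

View pics/w19.png

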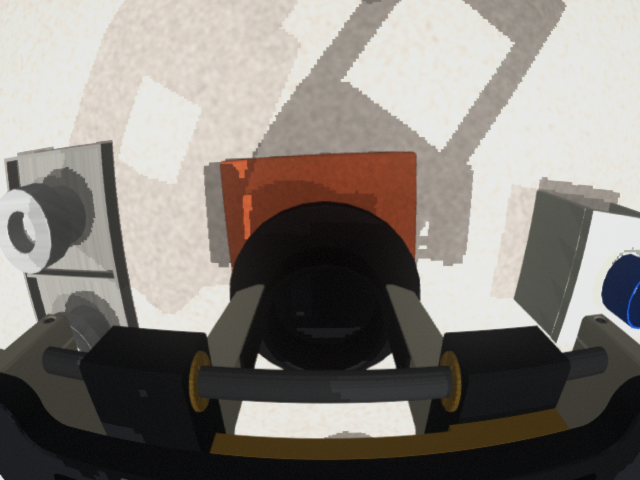

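View pics/s19.png

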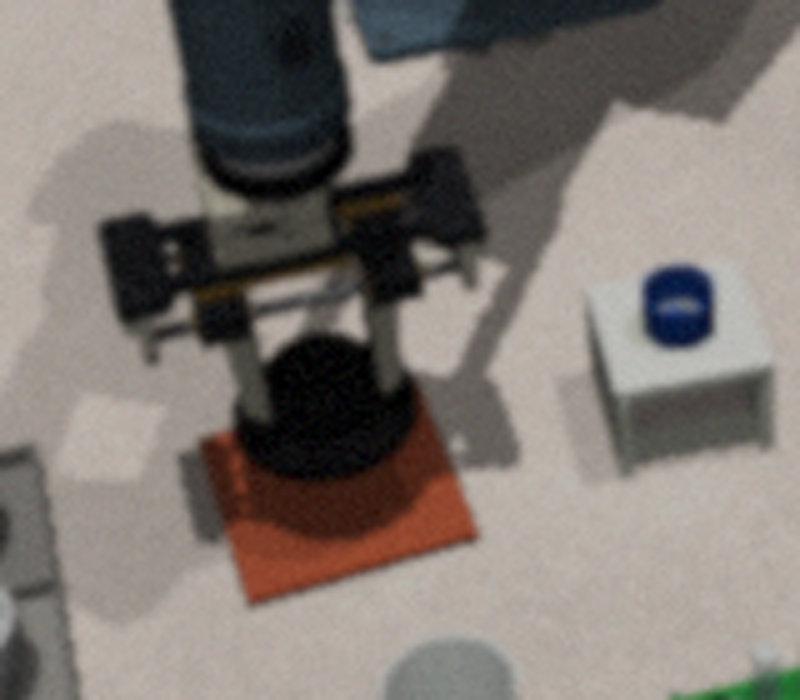

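```bash
python3 - <<'E'
from h import *
np.set_printoptions(precision=1,suppress=True)
W=cam('w19');q=lambda x,y,z:onz(W,x,y,z,True)
print(q(220,161,8),q(416,153,8))
robot.move_linear([477,-199.8,35],speed=80); robot.sleep(.2)
r=robot.move_linear([477,-199.8,20],speed=15,f_stop=4); robot.sleep(.2)
print(r,robot.current_tcp_pos(),robot.current_contact_force())
robot.move_gripper(0.9); robot.sleep(.3)
robot.move_linear([477,-199.8,150],speed=100)
robot.move_ptp([380,-320,250],[np.pi,0,np.pi]); robot.sleep(.3)
snap('wrist','w20');snap('top','t20');snap('scene','s20'); print(robot.current_t())
E
```

```text
[ 412.  -268.9    8. ] [ 407.  -140.8    8. ]
True [ 476.9 -199.7   22. ] [-0.5  0.8  6. ]
63.3
```

View pics/s20.png

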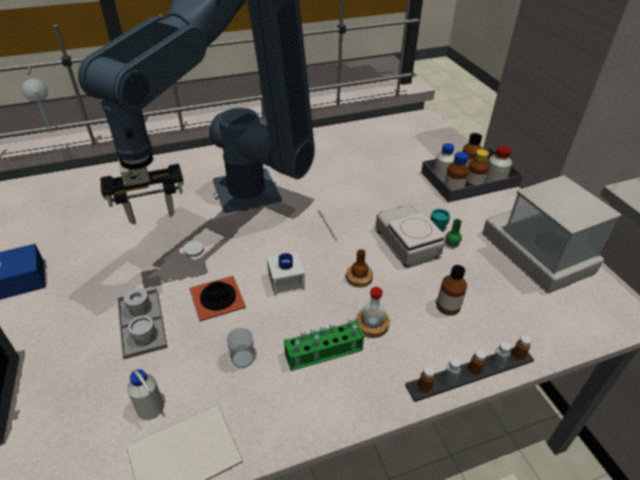

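View pics/t20.png

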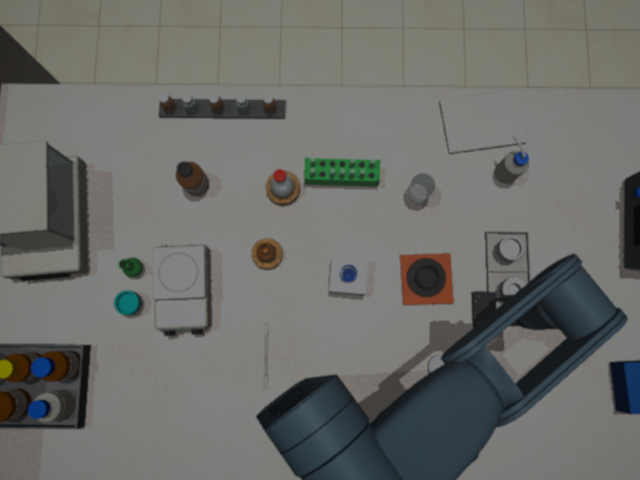

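View pics/w20.png

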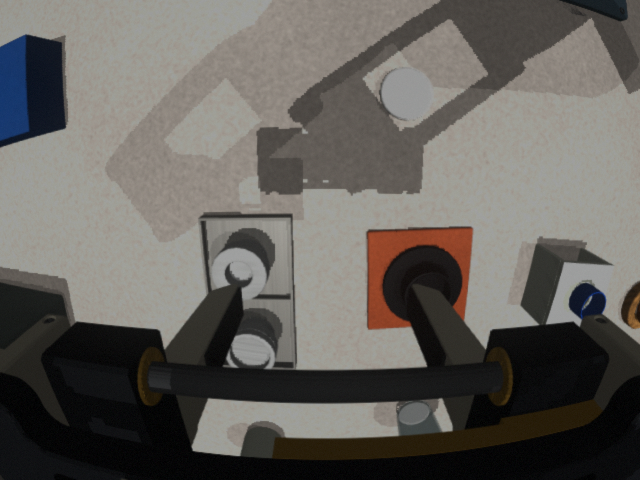

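```bash
python3 - <<'E'
import cv2
a=cv2.imread('pics/t20.png')
cv2.imwrite('pics/t20c.png',cv2.resize(a[225:325,240:465],None,fx=3.5,fy=3.5,interpolation=2))
E
```

```text
(no output)
```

View pics/t20c.png

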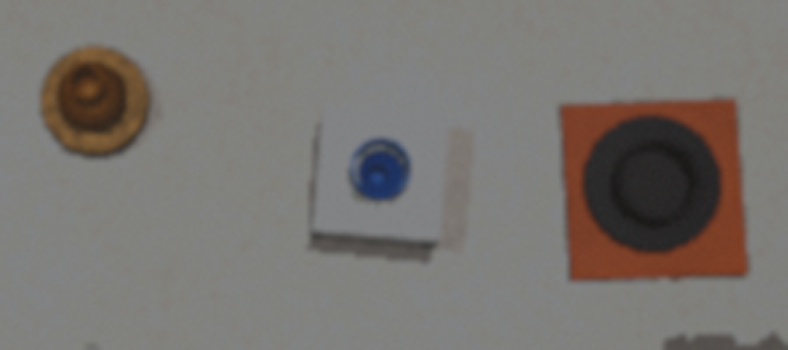

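```bash
python3 -c "
from h import *
robot.hand_in(); print(robot.current_t())"
```

```text
the job is handed in; nothing more can be done
the job is handed in; nothing more can be done
```

I stripped the hotplate from the top down and handed the job in at about 63 s of the 128 s allowed. `hand_in` gives no verdict, so what follows comes from my own last checks.

- **Funnel:** it hangs upright in the white stand. The overhead camera put its rim centre about 2 mm from the hole centre I had measured earlier (8 mm allowed), with the rim at the expected height.
- **Amber flask:** it touched down at the expected height and stands upright in the empty cork ring. I judged this from the final pictures and did not measure its offset again.
- **Insert:** it stands foot-down in the free half of the tray. It was set down on my estimate of the middle of that half, and I did not measure its offset again.
- **Holder:** it lies flat on the tile, about 4 mm off the middle by eye (18 mm allowed).
- **Other items:** the clear flask and the green and turquoise look-alikes look unmoved. The arm was parked clear, touching nothing.

**Readings that disagreed:**
- The jaws closed to about 57 mm on the holder's 60 mm collar, but the grip stayed steady and level.
- The wrist camera read low objects 2–4 mm nearer the robot than the overhead camera did. I allowed for this when placing the flask in the ring.

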